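Lean the washed throwing bat up to dry and set the fan

ROBOT

A 6-joint arm with a two-finger parallel gripper is mounted at the origin on the work surface. World frame = base frame: x ahead of the robot, y to its left, z up, the work surface at z = 0. Lengths are in m, angles in rad, forces in N, time in s.
With the tool pointing down it reaches from about 0.4 to 0.825 m from the base axis. Payload 7 kg.
Tool frame: the origin (TCP) lies on the mounting face of the last link; the fingertips stand arm.tcp_to_tips ahead of it and the grasp point (between the pads) lies 159 mm ahead of it (arm.tcp_to_tips is the distance from the TCP to the fingertips, in m); z points along the fingers, y is the direction in which the jaws open and shut (so a half turn about z gives the same grasp; the last joint's range is limited). The gripper opens to 88 mm and grips with 3 to 60 N. Pads are 19 mm wide; open, the fingers measure 130 mm over their backs; the gripper's body (78 mm by 193 mm) begins 47 mm behind the grasp point.
Start: joints at [1.524, 0.359, 0.012, 0, -1.224, -0.288], TCP at [0.222, 0.637, 0.405] pointing down, gripper open.
Joint ranges: [-3.07, 3.07], [-1.43, 2.12], [-1.02, 1.25], [-3.03, 1.67], [-3.05, -0], [-3.03, 3.03]. Speed limits (rad/s): [2.39, 2.39, 3.01, 3.14, 3.14, 3.14].

INTERFACE

Orientations are given as [roll, pitch, yaw] about the fixed x, y, z axes, in that order (R = Rz(yaw) Ry(pitch) Rx(roll)).
In Python, from station import arm, cams, job_done, finder gives the robot as it stands.
- The arm moves only by the tool play_rows, never from a script. Its argument "targets" is a list that holds one entry, the list of rows, each a list of 4 numbers: the shift along the tool's x, y, z in m, then the turn about the tool's z in degrees. A call has 1 to 5 rows; each row is the pose to reach, as a shift and turn from the pose commanded when the call began, along the tool's axes at that moment; what a row does not reach only later rows make up. A row lasts 1/8 s, in which the tool goes at most 62.5 mm and 10.7 degrees, less where a joint would pass 70% of its speed; a pose out of reach is approached as far as the arm can. A call with a gripper value outside its range is refused whole. "grip" is the closure in counts, from 0 (fully open) to 255 (shut), set as the call begins (left out, the last holds). The fingers move at their own pace and stop on an object; "newtons" is the grip in N (left out, the last holds). Time passes only in rows, so rows that repeat a pose let the fingers close. It gives the time, the measured TCP pose, the force and the opening at its end, in the units of the state.
- arm.get_state(): the state, without advancing time (a new reading comes with each control period).
- cams.grab_frame(name): name is "scene" or "top" or "wrist"; returns (picture, depth): 400x640x3 uint8, red, green, blue; 400x640 float32, m along the optical axis (not along the pixel's ray), 0 where there is no reading.
- cams.camera_params(name): a dict with "intrinsics" (3x3 intrinsics, pixels), "position" and "attitude" of the camera in the world. Camera axes: x right, y down, z forward; pixel columns grow to the right and rows downward; lengths in m; the calibration is good to about 2 mm. The wrist camera is an equidistant fisheye: a pixel r from the principal point sees the ray r / f radians off the axis. A picture is of the moment at which its call begins: read the wrist's pose just before it. camera_params takes no time and is no camera call; for the wrist camera it gives the pose at the moment of the call.
- job_done(): hands the job in, once; it reports no verdict.
Trained networks look in the newest picture that a camera, given by its name, has taken for a name from the list of things; names that differ only in an ending like _2 or _b are one class to them, and where a whole thing is asked for, a point or a joint stands for the part that bears it (a point fixed in the world has none). Each returns a list of dicts, best first, with "score" (0 to 1); they miss things now and then, are a little off and sometimes report something else, mostly with a low value. They report only what shows in the picture. A call takes as long as a camera call.
- finder.find_in(camera, query): "xyz" ([x, y, z] in m, in world coordinates, good to about 4 mm: the middle of the surface that is visible of it).
- finder.masks_of(camera, query): "mask" (400x640 bool, what is visible of it).
The state is a dict: "t": time; "q": joint angles; "qd": joint speeds; "joint_efforts": joint torques, N m; "eef_pos": TCP position; "ee_rot": TCP orientation; "force": force on the tool from outside, world axes, zero at the start; "moment": the same for the moment, N m; "width": finger opening in m.
Only numpy, scipy, OpenCV 4.12 (cv2) and the standard library are available. Lean on these libraries where they do the work, as an engineer would, in place of code of your own. Each camera call takes 0.05 s, during which the arm holds its last target. There are 200 camera calls.

TASK

Take the tall rectangular throwing bat out of the slotted rack and lean it flat against the front of the low white splash wall to dry: short edge down on the table, top tipped back onto the wall at about 15 degrees from upright, well within the wall's length, and let go of it. Then turn the fan's dial to its third click from off (the three-dot mark). Leave the other two bats in the rack and do not disturb the pots.

Things in the scene. Friction and masses are not known exactly. Their poses are not given: they have to be found in the camera images.
- bat_center (a point): centre of the tall rectangular plywood throwing bat, a flat board 160 mm high (its z axis), 110 mm wide (y) and 14 mm thick (x), about 0.13 to 0.25 kg. It starts standing upright in one of the rack's three slots, its lower short edge on the slot floor 12 mm above the table, so its top edge is 172 mm above the table; take it by the top edge, across its thickness
- bat_foot (a point): middle of the lower short edge face of the same bat, 80 mm below its centre; same axes
- bat: the same tall rectangular bat; origin at the middle of its lower edge, same point and axes as bat_foot
- rack: fixed wooden rack 190 x 130 mm (x, y), origin at the middle of its underside on the table. Three slots along y, at x = -60, 0 and +60 mm, floor 12 mm above the table, each 18 mm wide between ribs that reach 40 mm above the table. The bats stand in the slots in any order, with faces square to the rack's x axis
- octbat_center (a point): centre of the octagonal plywood bat, 140 mm across flats, 14 mm thick (x), standing in another slot (top edge 152 mm above the table); stays there
- sqbat_center (a point): centre of the small square plywood bat, 100 x 100 x 14 mm (thin along x), standing in another slot (top edge 112 mm above the table); stays there
- wall: fixed low white splash wall, 240 mm long (y), 92 mm high, 18 mm thick, with two braces behind. Origin at the bottom middle of its front face, on the table; the front face looks along its -x axis, towards the robot, and the wall lies at x = 0 to 18 mm (braces, 60 mm high, to 68 mm)
- fan: fixed drying fan; origin on the table under the dial's axis. The dial sits on a control pod 130 x 100 mm (x, y) and 34 mm high; the fan housing, 210 x 90 mm and 200 mm high, stands on the +y side with its grille 120 mm from the dial axis. White marks on the pod, around the dial's far (+x) side: a dash for off, then one, two, three and four dots, clockwise
- dial (a joint): fan dial, vertical axis; 0 = off, grows clockwise seen from above to 1.80 rad. Clicks at 0, 0.45, 0.90, 1.35 and 1.80 rad: off, 1, 2, 3, 4. A spring detent (about 0.08 N m) pulls it into the nearest click. It may start at off, 1 or 2
- dial_grip (a point): point on the dial's axis half-way up its grip bar: 63 mm above the table. The bar is 58 mm long (the x axis of this point, its white line and pointer at the +x end), 14 mm thick (y), and reaches from 43 to 77 mm above the table. At off its x axis is turned +0.9 rad (anticlockwise) from the fan's x axis
- pot: grey clay pot, 90 mm across, 75 mm high, origin under its middle; leave it alone
- bowl: grey clay bowl, 110 mm across, 50 mm high, origin under its middle; leave it alone
- vase: grey clay vase, 68 mm across, 100 mm high, origin under its middle; leave it alone

How it is judged:
By the outcome, as a careful person would: the job done as asked, in the order asked, and still so for the second after the job is handed in, with the robot touching nothing.
It also fails if it takes over 48 s, if anything falls off the work surface, if the arm or the gripper's body presses on something with over 40 N, if the wrist force passes 120 N, or if a joint passes its speed limit or range.

## Working session

There is one attempt and no reset: what is moved stays moved. The work goes in short steps, Python scripts to look and compute and a tool call to move; the robot and the scene stay as the last step left them, time stands still between calls to the robot, and variables do not carry over. Pictures are saved under pics/ and viewed, about 8 in all and at most 12, crops included, and the job is handed in when it is done.

Besides the shell and the picture viewer there is one more tool, called after ">>>" in YAML: its name, and indented under it one key for each argument. play_rows: Moves the arm, as the interface text tells. Its arguments: {"type":"object","properties":{"targets":{"type":"array","items":{"type":"array","items":{"type":"array","items":{"type":"number"}}}},"grip":{"type":"number"},"newtons":{"type":"number"}},"required":["targets"]}

```bash
mkdir -p pics; ls; cat > h.py <<'E'
import numpy as np, cv2
from station import arm, cams, job_done, finder
from scipy.spatial.transform import Rotation as R
def att(P):
    a=np.array(P["attitude"]); 
    return a if a.shape==(3,3) else (R.from_euler('xyz',a).as_matrix() if a.size==3 else R.from_quat(a).as_matrix())
def cloud(name):
    im,d=cams.grab_frame(name); P=cams.camera_params(name); K=np.array(P["intrinsics"])
    v,u=np.mgrid[:400,:640]
    c=np.stack([(u-K[0,2])/K[0,0]*d,(v-K[1,2])/K[1,1]*d,d],-1)
    w=c@att(P).T+np.array(P["position"]); w[d==0]=np.nan
    return im,w
E
python3 - <<'E'
from h import *
s=arm.get_state(); print({k:np.round(v,4) for k,v in s.items()}, arm.tcp_to_tips)
for c in ("scene","top"):
    P=cams.camera_params(c); print(c,P)
    im,w=cloud(c); cv2.imwrite(f"pics/{c}0.png",im[...,::-1]); np.save(f"{c}_w.npy",w);np.save(f"{c}_im.npy",im)
    for q in ["bat","rack","octbat_center","sqbat_center","wall","fan","dial_grip","pot","bowl","vase"]:
        print(q,[(np.round(r["xyz"],3).tolist(),round(float(r["score"]),2)) for r in finder.find_in(c,q)[:3]])
print(arm.get_state()["t"])
E
```

```text
pics
{'t': np.float64(0.0), 'q': array([ 1.5241e+00,  3.5940e-01,  1.1100e-02, -3.0000e-04, -1.2241e+00,
       -2.8810e-01]), 'qd': array([-0.0013, -0.0016,  0.0002,  0.0003, -0.0001, -0.0013]), 'joint_efforts': array([ 8.00000e-04, -5.82725e+01,  2.93046e+01,  6.99710e+00,
        7.10000e-03, -2.00000e-04]), 'eef_pos': array([0.2217, 0.6373, 0.4037]), 'ee_rot': array([ 3.140e+00, -1.000e-04, -3.349e-01]), 'force': array([ 0.249 , -0.004 , -0.3635]), 'moment': array([ 0.0546, -0.003 , -0.0261]), 'width': np.float64(0.088)} 0.1781
scene {'intrinsics': array([[405.71754362,   0.        , 319.64408631],
       [  0.        , 405.71754362, 191.145111  ],
       [  0.        ,   0.        ,   1.        ]]), 'position': array([ 0.90679666, -0.39989766,  0.78512723]), 'attitude': array([-2.50573322, -0.00261657,  0.68766969])}
bat [([0.428, -0.259, 0.14], 0.58)]
rack [([0.562, -0.286, 0.016], 0.58)]
octbat_center [([0.493, -0.269, 0.105], 0.56)]
sqbat_center [([0.55, -0.277, 0.092], 0.59)]
wall [([0.648, 0.052, 0.06], 0.95), ([0.456, 0.306, 0.052], 0.58)]
fan [([0.464, 0.431, 0.103], 0.96
[... 238 characters left out ...]
array([[499.67350625,   0.        , 322.78475061],
       [  0.        , 499.67350625, 199.86937829],
       [  0.        ,   0.        ,   1.        ]]), 'position': array([0.36024362, 0.02868675, 1.19658906]), 'attitude': array([-2.94368071, -0.02785037, -1.54574162])}
bat [([0.422, -0.245, 0.165], 0.93)]
rack [([0.472, -0.248, 0.014], 0.87)]
octbat_center [([0.484, -0.255, 0.12], 0.55)]
sqbat_center [([0.543, -0.266, 0.108], 0.95)]
wall [([0.634, 0.077, 0.074], 0.85), ([0.438, 0.433, 0.148], 0.69)]
fan [([0.439, 0.435, 0.148], 0.88)]
dial_grip [([0.446, 0.315, 0.041], 0.57)]
pot [([0.396, -0.077, 0.026], 0.77)]
bowl [([0.393, 0.097, 0.026], 0.61)]
vase [([0.748, -0.186, 0.072], 0.63)]
1.1
```

View images.

View pics/scene0.png

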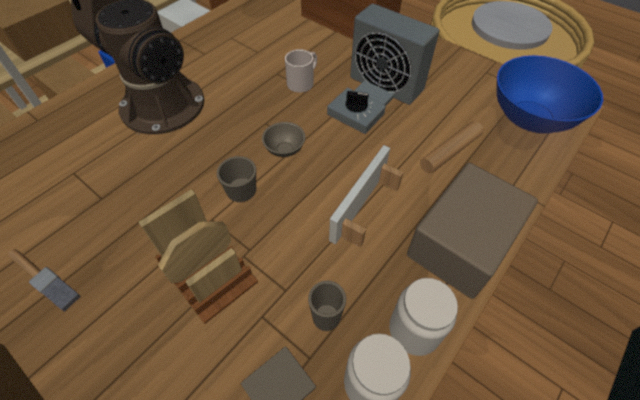

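View pics/top0.png

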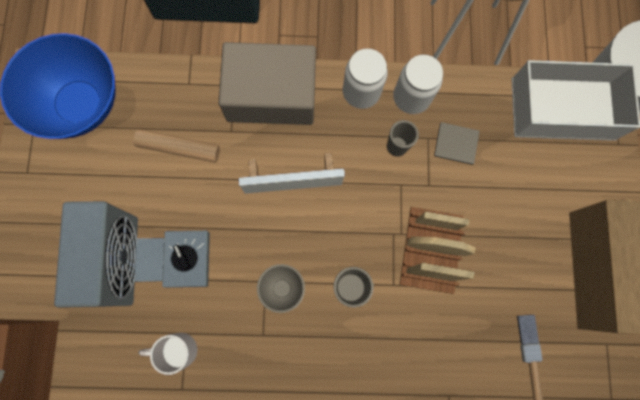

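Scene view: the tall bat is nearest the robot at about (172,222), with the octagonal at (195,250) and the square at (215,275). The white wall is at (360,193) and the black dial at (356,101). In the top view the bat edge is at (447,271), the wall at (291,180) and the dial at (184,258), its white line pointing up-left. Next I'll measure these precisely.

```bash
python3 - <<'E'
from h import *
for c in ("top","scene"):
    w=np.load(c+"_w.npy"); im=np.load(c+"_im.npy").astype(int)
    x,y,z=w[...,0],w[...,1],w[...,2]
    def rect(m,lab):
        p=w[m]
        if len(p)<8: print(c,lab,len(p));return
        (cx,cy),(a,b),an=cv2.minAreaRect(p[:,:2].astype(np.float32)*1000)
        q=p[:,:2]-p[:,:2].mean(0); v=np.linalg.svd(q,full_matrices=False)[2][0]
        print(c,lab,len(p),"rect c",round(cx,1),round(cy,1),"size",round(a,1),round(b,1),"ang",round(an,1),"pca yaw deg",round(np.degrees(np.arctan2(v[1],v[0])),1),"mean",p.mean(0).round(4),"zmax",p[:,2].max().round(4))
    near=lambda X,Y,r:(np.abs(x-X)<r)&(np.abs(y-Y)<r)
    rk=near(.485,-.26,.13)
    rect(rk&(z>.165)&(z<.185),"bat top")
    rect(rk&(z>.158)&(z<.185)&(x<.46),"bat top wide")
    rect(rk&(z>.104)&(z<.12)&(x>.515),"sq top")
    rect(rk&(z>.147)&(z<.158)&(x>.45),"oct top")
    wl=near(.645,.06,.16)
    rect(wl&(z>.085)&(z<.1)&(im.min(-1)>150),"wall top")
    rect(wl&(z>.02)&(z<.08)&(im.min(-1)>120),"wall face")
    dl=near(.45,.305,.09)
    rect(dl&(z>.07)&(z<.085)&near(.45,.305,.045),"dial top")
    rect(dl&(z>.03)&(z<.038),"pod")
    mm=dl&(z>.065)&(im.min(-1)>130)&near(.45,.305,.045); rect(mm,"dial white")
    mm=dl&(z>.03)&(z<.039)&(im.min(-1)>150); 
    print(c,"marks",w[mm].round(3).tolist()[:40])
t=np.load("top_im.npy"); s=np.load("scene_im.npy")
a=cv2.resize(t[225:290,155:215],(400,430),interpolation=cv2.INTER_CUBIC); b=cv2.resize(s[75:135,320:395],(390,430),interpolation=cv2.INTER_CUBIC)
cv2.imwrite("pics/dial0.png",np.hstack([a,b])[...,::-1])
E
```

```text
top bat top 370 rect c 428.2 -252.6 size 109.6 14.3 ang 81.5 pca yaw deg -98.3 mean [ 0.4279 -0.2524  0.1707] zmax 0.1758
top bat top wide 396 rect c 428.1 -252.6 size 109.6 14.5 ang 81.5 pca yaw deg -98.3 mean [ 0.4276 -0.2516  0.1701] zmax 0.1758
top sq top 299 rect c 546.6 -270.6 size 100.9 15.1 ang 81.8 pca yaw deg -98.3 mean [ 0.5461 -0.2698  0.1107] zmax 0.1161
top oct top 203 rect c 487.6 -262.3 size 66.8 14.6 ang 81.8 pca yaw deg -98.6 mean [ 0.4874 -0.261   0.1508] zmax 0.1564
top wall top 813 rect c 635.2 76.6 size 19.0 238.4 ang 7.2 pca yaw deg -82.9 mean [0.6345 0.0768 0.0908] zmax 0.0967
top wall face 63 rect c 640.6 70.2 size 28.9 218.7 ang 6.7 pca yaw deg -83.5 mean [0.6329 0.059  0.0742] zmax 0.0799
top dial top 170 rect c 448.5 317.3 size 58.1 14.6 ang 30.3 pca yaw deg -151.6 mean [0.4485 0.3172 0.0752] zmax 0.0805
top pod 1662 rect c 448.9 317.6 size 129.1 100.3 ang 1.7 pca yaw deg -178.9 mean [0.4473 0.3167 0.0333] zmax 0.0379
top dial white 13 rect c 460.1 324.1 size 20.4 3.2 ang 25.0 pca yaw deg -150.2 mean [0.4597 0.324  0.0764] zmax 0.0805
top marks [[0.477, 0.
[... 214 characters left out ...]
eg -98.5 mean [ 0.4313 -0.2565  0.1686] zmax 0.1744
scene sq top 479 rect c 547.6 -271.5 size 99.9 15.5 ang 81.6 pca yaw deg -98.4 mean [ 0.5487 -0.273   0.1106] zmax 0.1143
scene oct top 310 rect c 488.0 -263.1 size 68.6 16.1 ang 82.2 pca yaw deg -98.0 mean [ 0.4888 -0.2638  0.1511] zmax 0.1552
scene wall top 590 rect c 635.6 74.9 size 15.6 237.3 ang 7.3 pca yaw deg 97.1 mean [0.637  0.0656 0.092 ] zmax 0.0951
scene wall face 0
scene dial top 113 rect c 449.3 315.6 size 57.6 17.8 ang 25.6 pca yaw deg 29.1 mean [0.4505 0.3146 0.0756] zmax 0.0797
scene pod 797 rect c 449.1 315.6 size 129.7 102.1 ang 2.4 pca yaw deg 13.8 mean [0.4577 0.3063 0.0339] zmax 0.0379
scene dial white 0
scene marks []
```

View pics/dial0.png

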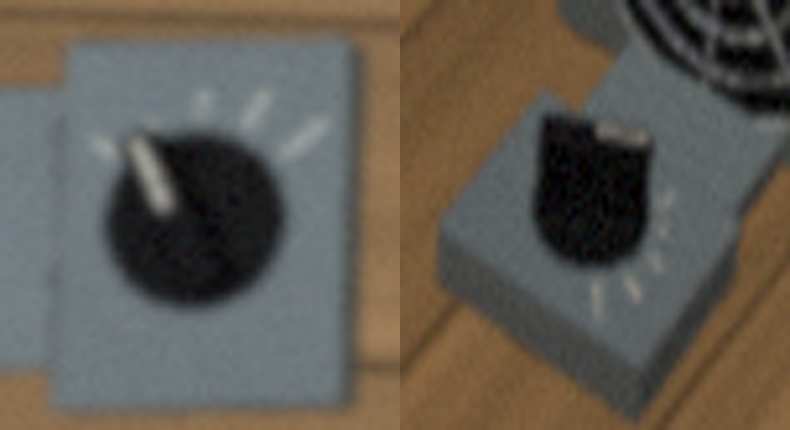

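Dial pose: bar at about 29° and pod yaw at about 2°, so the pointer reads about 27° relative to the fan. That is click 1, so it needs 51.6° clockwise. The bat and wall sizes match their specs. The tool stays pointing down, so I'll stand the bat 24.6 mm in front of the wall, loosen the jaws slightly, and tip it back between the fingers.

```bash
cat > rows.py <<'E'
# python3 rows.py x y z yaw  wx,wy,wz,wyaw ... : commanded pose (m, deg), then waypoints -> rows, 5 per call
import sys, numpy as np
from scipy.spatial.transform import Rotation as R
c=np.array(list(map(float,sys.argv[1].split(','))))
pts=[c]
for a in sys.argv[2:]:
    w=np.array(list(map(float,a.split(',')))); p=pts[-1]; d=w-p
    n=max(1,int(np.ceil(max(np.linalg.norm(d[:3])/.061, abs(d[3])/10.5))))
    pts+= [p+d*k/n for k in range(1,n+1)]
for i in range(1,len(pts),5):
    s=pts[i-1]; M=(R.from_euler('z',s[3],degrees=True)*R.from_euler('x',180,degrees=True)).as_matrix()
    print([[*(float(v) for v in (M.T@(p[:3]-s[:3])).round(4)),round(float(s[3]-p[3]),1)] for p in pts[i:i+5]],"->",pts[min(i+4,len(pts)-1)].round(4).tolist())
E
python3 rows.py .222,.637,.405,-19.2 .46,.44,.42,-50 .52,.1,.42,-80 .428,-.253,.40,-98.3 .428,-.253,.325,-98.3
```

```text
[[0.0483, 0.018, -0.0025, 5.1], [0.0965, 0.0359, -0.005, 10.3], [0.1448, 0.0539, -0.0075, 15.4], [0.193, 0.0718, -0.01, 20.5], [0.2413, 0.0898, -0.0125, 25.7]] -> [0.4203, 0.4728, 0.4175, -44.8667]
[[0.0513, -0.0047, -0.0025, 5.1], [0.0983, 0.0284, -0.0025, 10.1], [0.1454, 0.0615, -0.0025, 15.1], [0.1925, 0.0946, -0.0025, 20.1], [0.2395, 0.1277, -0.0025, 25.1]] -> [0.5, 0.2133, 0.42, -70.0]
[[0.0567, 0.01, 0.0, 5.0], [0.1133, 0.02, 0.0, 10.0], [0.1634, 0.0545, 0.0033, 13.0], [0.2134, 0.089, 0.0067, 16.1], [0.2635, 0.1236, 0.01, 19.2]] -> [0.474, -0.0765, 0.41, -89.15]
[[0.0586, 0.0162, 0.0033, 3.0], [0.1172, 0.0324, 0.0067, 6.1], [0.1758, 0.0486, 0.01, 9.1], [0.1758, 0.0486, 0.0475, 9.1], [0.1758, 0.0486, 0.085, 9.1]] -> [0.428, -0.253, 0.325, -98.3]
```

>>> play_rows:
  targets:
    - [[0.048,0.018,-0.0025,5.1],[0.0965,0.036,-0.005,10.3],[0.145,0.054,-0.0075,15.4],[0.193,0.072,-0.01,20.5],[0.241,0.09,-0.0125,25.7]]
  grip: 139
  newtons: 25

```text
t: 1.72
eef_pos: [0.4209, 0.4721, 0.4175]
ee_rot: [-3.141, 0.0, -0.786]
force: [0.6, 1.1, -0.5]
width: 0.0436
```

>>> play_rows:
  targets:
    - [[0.051,-0.005,-0.0025,5.1],[0.098,0.028,-0.0025,10.1],[0.145,0.0615,-0.0025,15.1],[0.1925,0.0945,-0.0025,20.1],[0.2395,0.128,-0.0025,25.1]]

```text
t: 2.35
eef_pos: [0.4993, 0.2117, 0.4199]
ee_rot: [-3.141, 0.0, -1.224]
force: [0.8, -0.3, -0.1]
width: 0.04
```

>>> play_rows:
  targets:
    - [[0.057,0.01,0,5],[0.113,0.02,0,10],[0.163,0.0545,0.003,13],[0.213,0.089,0.007,16.1],[0.2635,0.1235,0.01,19.2]]

```text
t: 2.98
eef_pos: [0.4725, -0.0779, 0.4099]
ee_rot: [-3.141, 0.0, -1.558]
force: [0.8, 0.2, -0.3]
width: 0.0399
```

>>> play_rows:
  targets:
    - [[0.0585,0.016,0.003,3],[0.117,0.0325,0.007,6.1],[0.176,0.0485,0.01,9.1],[0.176,0.0485,0.01,9.1],[0.176,0.0485,0.01,9.1]]

```text
t: 3.6
eef_pos: [0.4272, -0.2532, 0.3997]
ee_rot: [-3.142, 0.0, -1.716]
force: [0.5, 0.4, -0.1]
width: 0.04
```

>>> play_rows:
  targets:
    - [[0,-0.001,0.03,0],[0,-0.001,0.055,0],[0,-0.001,0.075,0],[0,-0.001,0.075,0]]

```text
t: 4.1
eef_pos: [0.4286, -0.2516, 0.3237]
ee_rot: [3.139, 0.0, -1.713]
force: [0.1, -0.2, 0.7]
width: 0.0395
```

>>> play_rows:
  targets:
    - [[0,0,0,0],[0,0,0,0],[0,0,0,0],[0,0,0,0],[0,0,0,0]]
  grip: 255
  newtons: 25

```text
t: 4.72
eef_pos: [0.4284, -0.2531, 0.3253]
ee_rot: [-3.141, -0.0, -1.715]
force: [-0.8, 2.8, 5.7]
width: 0.0139
```

Gripped at 13.9 mm. Next I'll lift straight up and then carry the bat.

>>> play_rows:
  targets:
    - [[0,0,-0.03,0],[0,0,-0.085,0],[0,0,-0.14,0],[0,0,-0.165,0],[0,0,-0.165,0]]

```text
t: 5.35
eef_pos: [0.4284, -0.2532, 0.4912]
ee_rot: [-3.138, 0.0, -1.716]
force: [-0.9, -0.1, -3.5]
width: 0.0139
```

```bash
python3 rows.py .4284,-.2531,.49,-98.3 .595,.0707,.48,-82.8 .595,.0707,.36,-82.8 .595,.0707,.325,-82.8; python3 - <<'E'
from h import *
im,w=cloud("scene"); cv2.imwrite("pics/scene1.png",im[...,::-1]); s=arm.get_state(); print(s["eef_pos"],s["force"],s["width"])
E
```

```text
[[-0.0574, -0.0197, 0.0017, -2.6], [-0.1148, -0.0394, 0.0033, -5.2], [-0.1722, -0.0591, 0.005, -7.8], [-0.2296, -0.0787, 0.0067, -10.3], [-0.287, -0.0984, 0.0083, -12.9]] -> [0.5672, 0.0167, 0.4817, -85.3833]
[[-0.0516, -0.032, 0.0017, -2.6], [-0.0516, -0.032, 0.0617, -2.6], [-0.0516, -0.032, 0.1217, -2.6], [-0.0516, -0.032, 0.1567, -2.6]] -> [0.595, 0.0707, 0.325, -82.8]
[ 0.42812139 -0.25297605  0.48931284] [-0.12921148  0.22573652 -3.3034182 ] 0.013654599391299798
```

View pics/scene1.png

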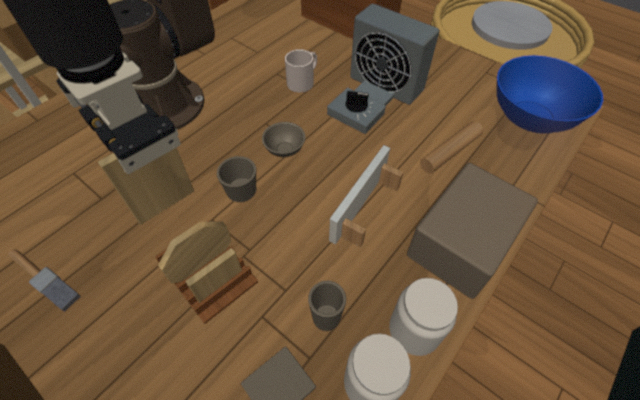

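The bat is held at about (150,180), and the other two are still in the rack at (195,250) and (215,275). I'll carry it to the wall now.

>>> play_rows:
  targets:
    - [[-0.0575,-0.02,0.002,-2.6],[-0.115,-0.0395,0.003,-5.2],[-0.172,-0.059,0.005,-7.8],[-0.2295,-0.079,0.0065,-10.3],[-0.287,-0.0985,0.0083,-12.9]]

```text
t: 6.02
eef_pos: [0.5675, 0.0187, 0.479]
ee_rot: [3.138, -0.0, -1.489]
force: [0.9, -0.5, -2.5]
width: 0.0139
```

>>> play_rows:
  targets:
    - [[-0.04,-0.024,0.0017,-2.6],[-0.0516,-0.032,0.03,-2.6],[-0.0516,-0.032,0.085,-2.6],[-0.0516,-0.032,0.125,-2.6],[-0.0516,-0.032,0.1467,-2.6]]

```text
t: 6.65
eef_pos: [0.5934, 0.0703, 0.3295]
ee_rot: [3.134, -0.001, -1.445]
force: [0.8, -0.0, -1.9]
width: 0.0138
```

```bash
python3 - <<'E'
from h import *
for c in ("scene","top"):
    im,w=cloud(c); x,y,z=w[...,0],w[...,1],w[...,2]
    m=finder.masks_of(c,"bat"); print(c,[(r["score"],int(r["mask"].sum())) for r in m])
    cv2.imwrite(f"pics/{c}2.png",im[...,::-1])
    if m:
        k=(cv2.erode(m[0]["mask"].astype(np.uint8),np.ones((3,3)))>0)&np.isfinite(z); p=w[k]; c0=np.median(p,0)
        p=p[np.linalg.norm(p-c0,axis=1)<.12]
        n=np.linalg.svd(p-p.mean(0),full_matrices=False)[2]; print(p.mean(0).round(4),"n",n[2].round(3),"z",p[:,2].min(),p[:,2].max())
s=arm.get_state();print(s["t"],s["eef_pos"],s["ee_rot"],s["force"])
E
```

```text
scene [(0.84, 1153)]
[0.6014 0.0435 0.106 ] n [0.996 0.084 0.002] z 0.02532127388522365 0.179000688905118
top [(0.69, 232), (0.53, 661)]
[0.5919 0.0314 0.1265] n [-0.991 -0.127  0.04 ] z 0.030559432337024628 0.18043229769840274
6.85 [0.59479727 0.07059974 0.33359837] [ 3.13920586e+00 -9.14940897e-04 -1.44484745e+00] [-0.03803958 -1.26212795 -1.12437988]
```

View pics/scene2.png

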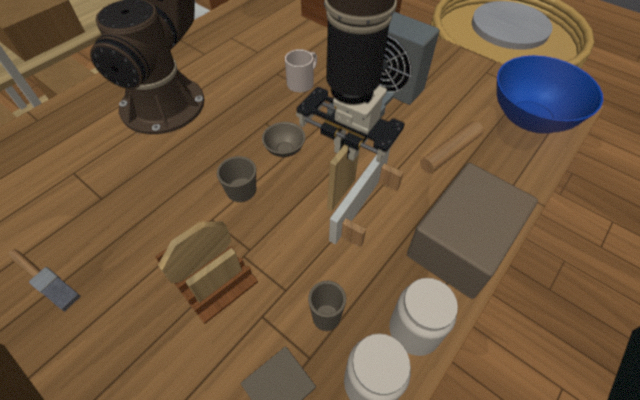

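The bat hangs upright just in front of the wall's middle at (343,178), with its normal at about 5-7°. Now I'll lower it to touch the table.

>>> play_rows:
  targets:
    - [[0,0,0.01,0],[0,0,0.017,0],[0,0,0.02,0],[0,0,0.0215,0],[0,0,0.0215,0]]

```text
t: 7.48
eef_pos: [0.5951, 0.0705, 0.3146]
ee_rot: [-3.14, -0.001, -1.444]
force: [-1.7, -1.7, 5.8]
width: 0.0135
```

>>> play_rows:
  targets:
    - [[0,0,0,0],[0,0,0,0],[0,0,0,0]]
  grip: 174

```text
t: 7.85
eef_pos: [0.595, 0.0708, 0.3132]
ee_rot: [-3.141, 0.0, -1.445]
force: [0.6, 0.6, 0.0]
width: 0.0276
```

```bash
cat > look.py <<'E'
from h import *
import sys
im,w=cloud("scene"); m=finder.masks_of("scene","bat")
best=[r for r in m if r["score"]>.4]
for r in best[:2]:
    k=(cv2.erode(r["mask"].astype(np.uint8),np.ones((3,3)))>0)&np.isfinite(w[...,2]); p=w[k]
    q=p[(p[:,2]>.02)]; q=q[np.linalg.norm(q-np.median(q,0),axis=1)<.12]
    for _ in range(3):
        n=np.linalg.svd(q-q.mean(0),full_matrices=False)[2][2]; n*=np.sign(n[0]); e=abs((q-q.mean(0))@n); q=q[e<max(.004,2*e.std())]
    print(r["score"],len(q),"mean",q.mean(0).round(4),"n",n.round(3),"tilt",np.degrees(np.arcsin(-n[2])).round(1),"yaw",np.degrees(np.arctan2(n[1],n[0])).round(1),"lo",q.min(0).round(3),"hi",q.max(0).round(3))
cv2.imwrite(f"pics/{sys.argv[1]}.png",cv2.resize(im[60:260,200:460,::-1],(780,600),interpolation=cv2.INTER_CUBIC))
s=arm.get_state();print(s["t"],s["eef_pos"],s["force"],s["width"])
E
python3 look.py rel
```

```text
0.91 805 mean [0.6045 0.0479 0.0943] n [0.994 0.11  0.009] tilt -0.5 yaw 6.3 lo [0.597 0.009 0.02 ] hi [0.61  0.113 0.162]
7.95 [0.59497456 0.07081701 0.31308222] [ 0.22256451 -0.01302786 -0.66197341] 0.027651934360082796
```

The bat stands free. Next I'll tip it between the fingers towards the wall.

>>> play_rows:
  targets:
    - [[0,-0.006,0,0],[0,-0.012,0,0],[0,-0.017,0,0],[0,-0.022,0,0],[0,-0.026,0,0]]

```text
t: 8.57
eef_pos: [0.6211, 0.0741, 0.313]
ee_rot: [3.142, -0.0, -1.445]
force: [-0.0, 0.2, -0.4]
width: 0.0278
```

>>> play_rows:
  targets:
    - [[0,-0.004,0,0],[0,-0.008,0,0],[0,-0.0125,0,0],[0,-0.0125,0,0]]

```text
t: 9.07
eef_pos: [0.6334, 0.0756, 0.3131]
ee_rot: [3.142, 0.0, -1.445]
force: [0.4, 0.4, 0.7]
width: 0.0281
```

```bash
python3 look.py tip
```

```text
0.86 210 mean [0.6351 0.0281 0.1269] n [ 0.951  0.129 -0.282] tilt 16.4 yaw 7.7 lo [0.61  0.01  0.038] hi [0.649 0.076 0.16 ]
0.51 11 mean [0.4355 0.2938 0.0433] n [0.428 0.451 0.784] tilt -51.6 yaw 46.5 lo [0.429 0.288 0.041] hi [0.442 0.299 0.045]
9.175 [0.63309855 0.07557474 0.31308044] [ 0.2160294  -0.26837078 -0.55023477] 0.027511624408839974
```

View pics/tip.png

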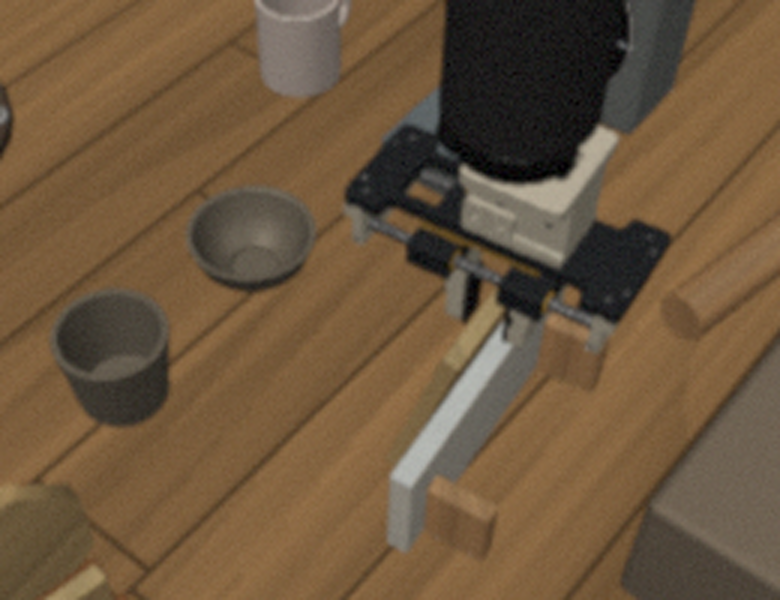

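The bat leans on the wall at about 15-16°, resting against the wall's top edge between the loose fingers. I'll open fully, lift, and plan the move to the dial.

>>> play_rows:
  targets:
    - [[0,0,0,0],[0,0,0,0],[0,0,0,0],[0,0,0,0]]
  grip: 30

```text
t: 9.68
eef_pos: [0.6331, 0.0756, 0.3132]
ee_rot: [-3.142, 0.0, -1.445]
force: [0.2, -0.1, 0.0]
width: 0.0625
```

>>> play_rows:
  targets:
    - [[0,0,-0.015,0],[0,0,-0.05,0],[0,0,-0.107,0]]

```text
t: 10.05
eef_pos: [0.6327, 0.0755, 0.4206]
ee_rot: [3.138, -0.001, -1.445]
force: [1.3, 1.2, 0.5]
width: 0.0772
```

```bash
python3 look.py let; python3 rows.py .6334,.0756,.42,-82.8 .449,.3165,.35,29 .449,.3165,.28,29 ; python3 - <<'E'
from h import *
P=cams.camera_params("wrist"); s=arm.get_state()
print("wristcam in tool",R.from_euler('xyz',s["ee_rot"]).as_matrix().T@(np.array(P["position"])-s["eef_pos"]))
E
```

```text
0.66 276 mean [0.6355 0.0461 0.1359] n [ 0.952  0.128 -0.279] tilt 16.2 yaw 7.7 lo [0.611 0.01  0.042] hi [0.649 0.121 0.159]
10.15 [0.63447954 0.07558594 0.42880285] [-0.08407599 -0.06845027  1.01706694] 0.07697582753405095
[[-0.0238, 0.0139, 0.0064, -10.2], [-0.0477, 0.0278, 0.0127, -20.3], [-0.0715, 0.0417, 0.0191, -30.5], [-0.0953, 0.0555, 0.0255, -40.7], [-0.1191, 0.0694, 0.0318, -50.8]] -> [0.5496, 0.1851, 0.3882, -31.9818]
[[-0.0258, -0.0097, 0.0064, -10.2], [-0.0516, -0.0194, 0.0127, -20.3], [-0.0775, -0.0291, 0.0191, -30.5], [-0.1033, -0.0388, 0.0255, -40.7], [-0.1291, -0.0485, 0.0318, -50.8]] -> [0.4658, 0.2946, 0.3564, 18.8364]
[[-0.0088, -0.0261, 0.0064, -10.2], [-0.0088, -0.0261, 0.0414, -10.2], [-0.0088, -0.0261, 0.0764, -10.2]] -> [0.449, 0.3165, 0.28, 29.0]
wristcam in tool [0.070294   0.00012703 0.0211463 ]
```

Released; it still reads about 16°. On to the dial.

>>> play_rows:
  targets:
    - [[-0.024,0.014,0.0064,-10.2],[-0.0475,0.028,0.0127,-20.3],[-0.0715,0.0415,0.019,-30.5],[-0.0955,0.0555,0.0255,-40.7],[-0.119,0.0695,0.032,-50.8]]
  grip: 139

```text
t: 10.78
eef_pos: [0.5487, 0.1856, 0.3892]
ee_rot: [-3.14, -0.001, -0.552]
force: [-0.1, 1.1, 0.3]
width: 0.0406
```

>>> play_rows:
  targets:
    - [[-0.026,-0.01,0.0064,-10.2],[-0.0515,-0.0195,0.0127,-20.3],[-0.0775,-0.029,0.019,-30.5],[-0.1035,-0.039,0.0255,-40.7],[-0.129,-0.0485,0.032,-50.8]]

```text
t: 11.4
eef_pos: [0.465, 0.2952, 0.3571]
ee_rot: [-3.141, -0.002, 0.334]
force: [1.1, -0.3, -0.5]
width: 0.0397
```

>>> play_rows:
  targets:
    - [[-0.009,-0.026,0.0064,-10.2],[-0.009,-0.026,0.041,-10.2],[-0.009,-0.026,0.0764,-10.2],[-0.009,-0.026,0.0764,-10.2]]

```text
t: 11.9
eef_pos: [0.4481, 0.3156, 0.2785]
ee_rot: [3.14, 0.004, 0.506]
force: [0.1, 0.3, 0.5]
width: 0.0403
```

```bash
python3 - <<'E'
from h import *
s=arm.get_state(); print(s["t"],s["eef_pos"],np.degrees(s["ee_rot"]),s["width"])
for c in("scene","top"):
    im,w=cloud(c)
    for q in("dial_grip","bat"): print(c,q,[(np.round(r["xyz"],3).tolist(),round(float(r["score"]),2)) for r in finder.find_in(c,q)[:2]])
im,_=cams.grab_frame("wrist"); cv2.imwrite("pics/wr.png",im[...,::-1])
E
```

```text
11.9 [0.44807558 0.31558469 0.27846674] [179.90965891   0.20739134  29.01889956] 0.04026279462100824
scene dial_grip [([0.455, 0.303, 0.05], 0.83)]
scene bat [([0.495, -0.27, 0.104], 0.7), ([0.632, 0.034, 0.155], 0.65)]
top dial_grip [([0.431, 0.308, 0.041], 0.71)]
top bat [([0.393, -0.077, 0.023], 0.69), ([0.611, 0.071, 0.102], 0.62)]
```

View pics/wr.png

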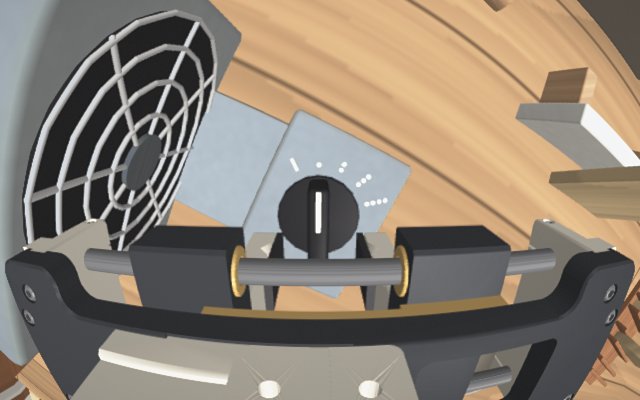

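The wrist view shows the pointer at the one-dot mark (318,165), with the bar centred between the fingers and aligned. The three dots are at about (364,182). I'll go down and grip.

>>> play_rows:
  targets:
    - [[0,0,0.025,0],[0,0,0.045,0],[0,0,0.054,0],[0,0,0.054,0]]

```text
t: 12.75
eef_pos: [0.4487, 0.3161, 0.2258]
ee_rot: [3.141, 0.0, 0.506]
force: [-0.4, -0.2, 0.7]
width: 0.0399
```

>>> play_rows:
  targets:
    - [[0,0,0,0],[0,0,0,0],[0,0,0,0],[0,0,0,0],[0,0,0,0]]
  grip: 255
  newtons: 20

```text
t: 13.38
eef_pos: [0.4483, 0.3169, 0.2263]
ee_rot: [-3.14, -0.001, 0.507]
force: [-5.8, 3.7, 2.5]
width: 0.014
```

>>> play_rows:
  targets:
    - [[0,0,0,10.3],[0,0,0,20.6],[0,0,0,30.9],[0,0,0,41.2],[0,0,0,51.5]]

```text
t: 14.0
eef_pos: [0.4485, 0.3166, 0.2262]
ee_rot: [-3.14, 0.0, -0.398]
force: [-1.4, 2.2, 1.8]
width: 0.0139
```

>>> play_rows:
  targets:
    - [[0,0,0,0.5],[0,0,0,0.5]]

```text
t: 14.25
eef_pos: [0.4485, 0.3165, 0.2262]
ee_rot: [-3.14, 0.0, -0.397]
force: [-4.8, 2.9, 4.6]
width: 0.0141
```

>>> play_rows:
  targets:
    - [[0,0,0,0],[0,0,0,0],[0,0,0,0],[0,0,0,0]]
  grip: 139

```text
t: 14.75
eef_pos: [0.4486, 0.316, 0.2256]
ee_rot: [3.141, -0.0, -0.401]
force: [1.2, 0.9, 0.6]
width: 0.0396
```

>>> play_rows:
  targets:
    - [[0,0,-0.02,0],[0,0,-0.075,0],[0,0,-0.13,0],[0,0,-0.18,0],[0,0,-0.18,0]]

```text
t: 15.38
eef_pos: [0.4493, 0.3166, 0.4104]
ee_rot: [-3.134, -0.003, -0.4]
force: [0.2, 0.2, -1.4]
width: 0.0399
```

```bash
python3 look.py fin; python3 - <<'E'
from h import *
im,w=cloud("top"); cv2.imwrite("pics/topf.png",im[...,::-1])
m=finder.masks_of("top","bat"); x,y,z=[w[...,i] for i in range(3)]
k=(x>.585)&(x<.66)&(y>-.06)&(y<.2)&(im[...,0].astype(int)-im[...,2]>25)&(z>.03)&(z<.17)
p=w[k]; n=np.array([np.cos(np.radians(7.2)),np.sin(np.radians(7.2))]); s=(p[:,:2]-[.6264,.0747])@n
for lo in np.arange(.03,.165,.02):
    t=(p[:,2]>lo)&(p[:,2]<lo+.02)
    if t.sum()>5: print(round(lo+.01,2),t.sum(),"s",np.median(s[t]).round(4),"y",p[t,1].min().round(3),p[t,1].max().round(3))
im,_=cams.grab_frame("wrist"); a=cv2.resize(im,(640,400)); cv2.imwrite("pics/wrf.png",a[...,::-1])
for q in("pot","bowl","vase","octbat_center","sqbat_center"): print(q,[np.round(r["xyz"],3).tolist() for r in finder.find_in("top",q)[:1]])
E
```

```text
0.76 250 mean [0.6363 0.0434 0.1361] n [ 0.951  0.124 -0.285] tilt 16.6 yaw 7.4 lo [0.61  0.011 0.041] hi [0.649 0.117 0.159]
15.475 [0.44841469 0.3158782  0.40605656] [-0.37392132  0.43348633  0.23643277] 0.03975347761928948
0.04 188 s -0.0273 y -0.042 0.193
0.06 244 s -0.0214 y 0.013 0.194
0.08 201 s -0.0169 y -0.018 0.194
0.1 225 s -0.0117 y -0.039 0.192
0.12 210 s -0.0063 y 0.016 0.122
0.14 230 s -0.0011 y 0.016 0.122
0.16 356 s 0.0076 y 0.017 0.124
pot [[0.392, -0.072, 0.022]]
bowl [[0.393, 0.095, 0.026]]
vase [[0.752, -0.185, 0.069]]
octbat_center [[0.486, -0.256, 0.121]]
sqbat_center [[0.544, -0.268, 0.106]]
```

View pics/wrf.png

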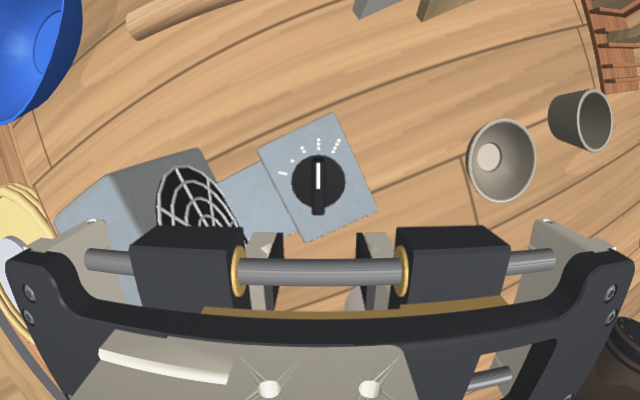

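View pics/fin.png

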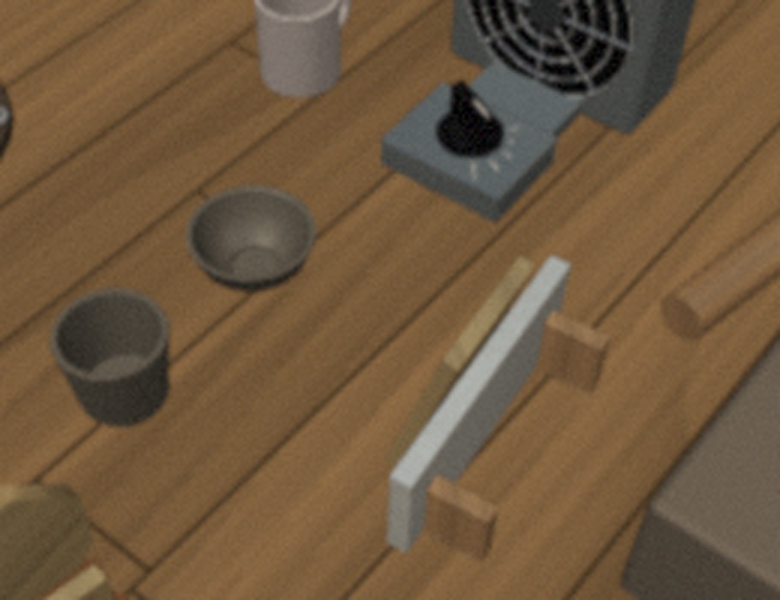

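The pointer is at the three-dot mark (319,145): the dash is at (283,173) and four dots at (336,145). The bat's front-face slope from the top camera is 14.7°. It spans y = 0.016 to 0.122, centred on the wall. The pots and the other two bats haven't moved, and the arm is clear.

```bash
python3 -c "
from h import *
print(arm.get_state()['t'], job_done())"
```

```text
the job is handed in; nothing more can be done
15.875 None
```

The job is done and handed in at 15.9 s: the tall bat is drying against the splash wall and the fan dial is on its third click.

- **Bat:** I stood it 25 mm in front of the wall's middle, tipped it back between loosened fingers, let go and withdrew. It spans y = 0.016 to 0.122 m, well within the wall's length.
- **Lean angle:** the two cameras differ slightly. The top camera's front-face slope gives 14.7°, and the scene camera's plane fit gives 16.6° from few points on the back face. I trust the first more.
- **Dial:** it started at click 1, so I turned it about 52° clockwise. The wrist picture shows the pointer at the three-dot mark after release.
- **Everything else:** the other two bats are still in the rack, and the pot, bowl and vase measured within about 6 mm of where they started, close to the finder's own 4 mm error. The arm was clear of everything at hand-in, and no check failed.

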